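# Clip the dispatch tag onto the crate's ring

### The arm

A 6-joint arm with a two-finger parallel gripper is mounted at the origin on the work surface. World frame = base frame: x ahead of the robot, y to its left, z up, the work surface at z = 0. Lengths are in m, angles in rad, forces in N, time in s.
With the tool pointing down it reaches from about 0.275 to 0.975 m from the base axis. Payload 8.4 kg.
Tool frame: the origin (TCP) lies at the centre of the arm's flange, where the gripper is bolted on; the fingertips stand 190 mm ahead of it and the grasp point (between the pads) lies 171 mm ahead of it; z points along the fingers, y is the line along which they close (so a half turn about z gives the same grasp; the last joint's range is limited). The gripper opens to 92 mm and grips with 3 to 60 N. Pads are 20 mm wide; open, the fingers measure 128 mm over their backs; the gripper's body (75 mm by 189 mm) begins 69 mm behind the grasp point.
Start: joints at [-1.316, 0.353, 1.633, -0, 1.155, -0.002], TCP at [0.159, -0.605, 0.405] pointing down, gripper open.
Joint ranges: [-2.63, 2.63], [-0.92, 2.1], [0.06, 2.66], [-1.3, 4.44], [0, 2.69], [-3.02, 3.02]. Speed limits (rad/s): [2.22, 2.22, 2.79, 3.14, 3.14, 3.14].

### API

Orientations are given as a unit quaternion [w, x, y, z].
In Python, from cell import env gives the robot as it stands.
- The arm moves only by the shell command python3 -m crank 'ROWS' [FORCE]. ROWS is JSON, a list of rows, each an object with "linear": the shift along the world's x, y, z in cm, a list of three; "roll": the turn about the world's z in degrees; "fingers": the finger opening in cm, from 0 to 9.19. In form: [{"linear": [x, y, z], "roll": roll, "fingers": fingers}, ...]. A call has 1 to 20 rows; each row shifts and turns the commanded pose from where the row before left it; what a row does not reach is not made up. A row lasts 1/12 s, in which the tool goes at most 41.7 mm and 7.16 degrees, less where a joint would pass 70% of its speed; a pose out of reach is approached as far as the arm can. A call with a gripper value outside its range is refused whole. The fingers move at their own pace and stop on an object; FORCE is the grip in N (left out, the last holds). Time passes only in rows, so rows that do not move let the fingers close. It gives the time, the measured TCP pose, the force, the opening and the grip force at its end, in the units of the state.
- env.sense(): the state, without advancing time (a new reading comes with each control period).
- env.snapshot(name): name is "side" or "top" or "wrist"; returns the picture (400x640x3 uint8, red, green, blue); there is no depth.
- env.camera_info(name): a dict with "fx", "fy", "cx", "cy" (pixels), "R" (3x3) and "t" (3): a world point X has camera coordinates R X + t. Camera axes: x right, y down, z forward; pixel columns grow to the right and rows downward; lengths in m; the calibration is good to about 2 mm. The wrist camera is an equidistant fisheye: a pixel r from the principal point sees the ray r / f radians off the axis. A picture is of the moment at which its call begins: read the wrist's pose just before it. camera_info takes no time and is no camera call; for the wrist camera it gives the pose at the moment of the call.
- env.finish_job(): hands the job in; it is judged then, once.
Trained networks look in the newest picture that a camera, given by its name, has taken for a name from the list of things; names that differ only in an ending like _2 or _b are one class to them, and where a whole thing is asked for, a point or a joint stands for the part that bears it (a point fixed in the world has none). Each returns a list of dicts, best first, with "conf" (0 to 1); they miss things now and then, are a little off and sometimes report something else, mostly with a low value. They report only what shows in the picture. A call takes as long as a camera call. They do not tell look-alikes from the thing itself.
- env.regions_of(camera, name): "pixels" (400x640 bool, what is visible of it) and "centre" ([column, row] in pixels, amid what is visible of it).
The state is a dict: "t": time; "q": joint angles; "qd": joint speeds; "joint_efforts": joint torques, N m; "position": TCP position; "tcp_rot": TCP orientation; "ft_force": force on the tool from outside, world axes, zero at the start; "torque": the same for the moment, N m; "opening": opening from 0.0 (shut) to 1.0 (fully open); "grip_force": force on a finger pad.
Only numpy, scipy, OpenCV 4.12 (cv2) and the standard library are available. Lean on these libraries where they do the work, as an engineer would, in place of code of your own. Each camera call takes 0.05 s, during which the arm holds its last target. There are 200 camera calls.

### The job

Take the dispatch tag with the snap hook out of the wooden rack and push its hook gently onto the bar of the sprung, sliding ring that hangs in front of the green food crate, until the gate gives way and flicks shut behind the bar. Then, still holding it, tug the tag back gently until the ring has slid right back out and visibly leans away from the crate, with the gate staying shut, and let go, leaving the tag hanging still from the ring. Leave the blank tags, the groceries and the other things on the table where they are.

Things in the scene. Friction and masses are not known exactly. Their poses are not given: they have to be found in the camera images.
- tag: Dispatch tag, 0.16 kg, upright in a rack slot; the only one with a hook. Origin at foot height straight below the gate, mid thickness; z up, x the way the hook is pushed on (from grip towards gate), y across the thickness. Grey plastic plate x -46 to 14, z 0 to 64 mm, 8 thick; on it the steel hook, 10 thick, z 60 to 113; behind the hook the black grip.
- tag_grip (a point): Middle of the tag's black plastic grip, the part to hold: x -94, y 0, z 126 mm in the tag's frame, axes as the tag's. The grip spans x -107 to -81, z 86 to 148 mm and is 14 mm thick in y (an arm 10 thick joins it to the hook): take it from above, fingers closing along y.
- hook_eye (a point): Middle of the hook's closed eye: x -14, z 96 mm in the tag's frame. The eye's edges there: floor top z 72; spine inner face x -28 (back x -38); roof underside z 104 (top z 113); round nose, radius 4.5, x -3.5 to 5.5, underside z 99; gate at x 0.
- hook_mouth (a point): Middle of the hook's mouth, on the gate: x 0, z 91 mm in the tag's frame; the bar's centre should come in here (3 mm higher or lower does). Going in along -x of the tag, the bar's centre frees the gate at x -18 to -22 and meets the spine at x -24. When the tag hangs, the bar lies under the roof at z 100.
- gate (a joint): Angle of the hook's brass gate, rad: 0 shut (upright, against the nose), up to 1.35 swung inwards into the eye about its pivot at x 0, z 76 mm of the tag's frame; 22 mm long, 5 thick. A spring shuts it: the push needed to pass a bar rises to about 6 to 7 N, then drops to almost nothing as the gate flicks shut.
- crate: Green food crate, fixed, 300 x 400 x 200 mm. Origin: centre of its underside; z up; local +x points into the crate, square to the wall with the ring (wall at x -150 mm): the hook is pushed along local +x. A steel rail 24 mm wide reaches out over that wall, z 213 to 221 mm, to x -268 mm, and carries the saddle of the ring.
- ring_bar (a point): Middle of the straight lower bar of the steel ring: 8 mm thick, along the crate's y, at rest 165 mm above the table, at x -250 mm of the crate. The ring is a closed rectangle, 44 mm wide, 32 high inside, hinged at its top 40 mm above the bar, under a dark block (saddle_top) that slides on the rail. Open space below.
- saddle_top (a point): Top middle of the steel saddle on the rail, 226 mm above the table, that carries the ring. A push on the ring of 2 to 3 N slides it towards the crate, against a weak spring, until it meets a collar clamped on the rail: 4 to 28 mm, different each time and not measured. It slides back out to its end stop when let go.
- ring (a joint): Lean of the ring about its hinge in the saddle, rad: 0 straight down, positive when the bar is pushed towards the crate, negative when pulled away from it; range -0.4 to 0.4. A spring centres it: 2 N per mm (80 N per rad) at the bar. Opening the gate leans it by about 0.09 (7 N); over 0.16 rad either way strains it.
- rack: Fixed wooden rack, 84 x 112 x 36 mm, origin at the centre of its underside; three slots along its x, 30 mm apart in y, 10 mm wide, 65 long, 30 deep (slot floor 6 mm above the table).
- blank1: A blank tag without a hook in another slot: grey plate 60 x 8 x 64 mm standing upright, axes like the tag's. Leave it.
- blank2: Another blank tag, the same. Leave it.
- tin: Closed food tin, 74 mm across, 108 high; a bystander, leave it. Origin: centre of its underside.
- tin_low: Low food tin, 84 mm across, 60 high; a bystander, leave it. Origin: centre of its underside.
- jar: Closed jar, 68 mm across, 100 high; a bystander, leave it. Origin: centre of its underside.
- carton: Small carton 60 x 100 x 75 mm; a bystander, leave it. Origin: centre of its underside.
- brush: Hand brush lying on the table; a bystander, leave it. Origin: centre of its underside.
- cup: White plastic cup, 72 mm across, 90 high; a bystander, leave it. Origin: centre of its underside.
Things that resemble listed ones, but are neither listed nor needed, are in the scene too. Leave any purple or red look-alike of the tag alone.

How it is judged:
By the outcome, as a careful person would: the job done as asked, in the order asked, and still so for the second after the job is handed in, with the robot touching nothing.
It also fails if it takes over 56 s, if anything falls off the work surface, if the arm or the gripper's body presses on something with over 40 N, if the wrist force passes 120 N, or if a joint passes its speed limit or range.

## Working session

There is one attempt and no reset: what is moved stays moved. The work goes in short steps, Python scripts to look and compute and a shell command to move; the robot and the scene stay as the last step left them, time stands still between calls to the robot, and variables do not carry over. Pictures are saved under pics/ and viewed, at most 10 in all, crops included, and the job is handed in when it is done.

```bash
mkdir -p pics; ls
cat > h.py <<'E'
import numpy as np, cv2
from cell import env
def snap(cam,fn=None):
    im=env.snapshot(cam)
    if fn: cv2.imwrite('pics/'+fn,im[:,:,::-1])
    return im
def ray(cam,px,ci=None):
    c=ci or env.camera_info(cam); R=np.array(c['R']);t=np.array(c['t'])
    x=(px[0]-c['cx'])/c['fx'];y=(px[1]-c['cy'])/c['fy']
    if cam=='wrist':
        r=np.hypot(x,y); s=np.sin(r)/r if r>1e-9 else 1
        d=np.array([x*s,y*s,np.cos(r)])
    else: d=np.array([x,y,1.])
    d=R.T@d; return -R.T@t, d/np.linalg.norm(d)
def atz(cam,px,z,ci=None):
    o,d=ray(cam,px,ci); return o+d*(z-o[2])/d[2]
def proj(cam,X,ci=None):
    c=ci or env.camera_info(cam); p=np.array(c['R'])@X+np.array(c['t'])
    if cam=='wrist':
        r=np.hypot(p[0],p[1]);th=np.arctan2(r,p[2]);k=th/r if r>1e-9 else 0
        return np.array([c['cx']+c['fx']*p[0]*k,c['cy']+c['fy']*p[1]*k])
    return np.array([c['cx']+c['fx']*p[0]/p[2],c['cy']+c['fy']*p[1]/p[2]])
E
python3 - <<'E'
from h import *
s=env.sense(); print({k:np.round(v,3) for k,v in s.items()})
ims=[]
for c in ('side','top','wrist'):
    snap(c,c+'0.png')
    ci=env.camera_info(c); print(c,-np.array(ci['R']).T@np.array(ci['t']),np.round(ci['R'],3).tolist(),ci['fx'],ci['cx'],ci['cy'])
    for n in ('tag','tag_grip','hook_mouth','ring_bar','saddle_top','rack','crate','gate'):
        for r in env.regions_of(c,n)[:3]: print(c,n,round(r['conf'],2),np.round(r['centre'],1),r['pixels'].sum())
E
```

```text
pics
{'t': np.float64(0.0), 'q': array([-1.316,  0.354,  1.634,  0.   ,  1.155, -0.002]), 'qd': array([-0.001, -0.   , -0.   ,  0.   , -0.001,  0.001]), 'joint_efforts': array([-1.0000e-03, -5.9385e+01, -3.3422e+01,  7.0000e-02,  2.3000e-02,
       -0.0000e+00]), 'position': array([ 0.159, -0.604,  0.404]), 'tcp_rot': array([-0.001,  0.992,  0.128, -0.   ]), 'ft_force': array([0.563, 0.261, 1.044]), 'torque': array([-0.023,  0.016,  0.   ]), 'grip_force': np.float64(0.0), 'opening': np.float64(0.996)}
side [-0.06984232  0.9912144   1.1096284 ] [[-0.838, -0.546, 0.018], [-0.372, 0.545, -0.751], [0.4, -0.636, -0.66]] 485.06873475368917 319.59455143880643 199.0080540039926
side tag 0.8 [316.8 349.7] 792
side tag 0.6 [317.1 251.6] 281
side tag_grip 0.85 [320.  252.2] 340
side tag_grip 0.67 [364.5 303.9] 925
side tag_grip 0.65 [264.2 206.6] 814
side hook_mouth 0.83 [364.9 301.5] 885
side hook_mouth 0.7 [224.2 274. ] 791
side hook_mouth 0.68 [317.3 252.1] 307
side ring_bar 0.41 [334.9 150. ] 9
side saddle_top 0.72 [332.1 140.7] 43
side rack 0.75 [310.4 262.4] 701
side crate 0.62 [377.1 133.1] 11200
side crate 0.6 [320.2 251. ] 308
top [0.37890838 0.04055887 1.4461673 ] [[0.013, -1.0, -0.003], [-0.996, -0.013, -0.084], [0.084, 0.004, -0.996]] 437.7163430047956 323.25418756019576 203.0172162443694
top tag 0.72 [268.3 228.6] 232
top tag 0.58 [192.5 273.6] 244
top tag 0.51 [245.5 285.7] 294
top tag_grip 0.79 [192.6 275.9] 239
top tag_grip 0.7 [243.4 285.8] 326
top tag_grip 0.51 [264.9 224.1] 145
top hook_mouth 0.72 [191.7 276.3] 249
top hook_mouth 0.67 [243.4 284.9] 318
top hook_mouth 0.56 [270.5 225.3] 201
top saddle_top 0.47 [391.5 159.7] 127
top rack 0.91 [285.5 216.8] 531
top crate 0.92 [471.5 177.6] 17477
wrist [ 0.23399347 -0.5855588   0.38478377] [[0.255, -0.967, 0.0], [-0.93, -0.245, 0.273], [-0.264, -0.07, -0.962]] 309.70691628693146 321.28795762168613 193.543882086814
```

Run:
```python
import cv2,numpy as np
a=cv2.imread('pics/side0.png');b=cv2.imread('pics/top0.png')
cv2.imwrite('pics/v1.png',cv2.resize(a[100:400,180:580],None,fx=2,fy=2,interpolation=2))
cv2.imwrite('pics/v2.png',cv2.resize(b[100:340,150:470],None,fx=2.5,fy=2.5,interpolation=2))
```

```text
(no output)
```

View pics/v1.png

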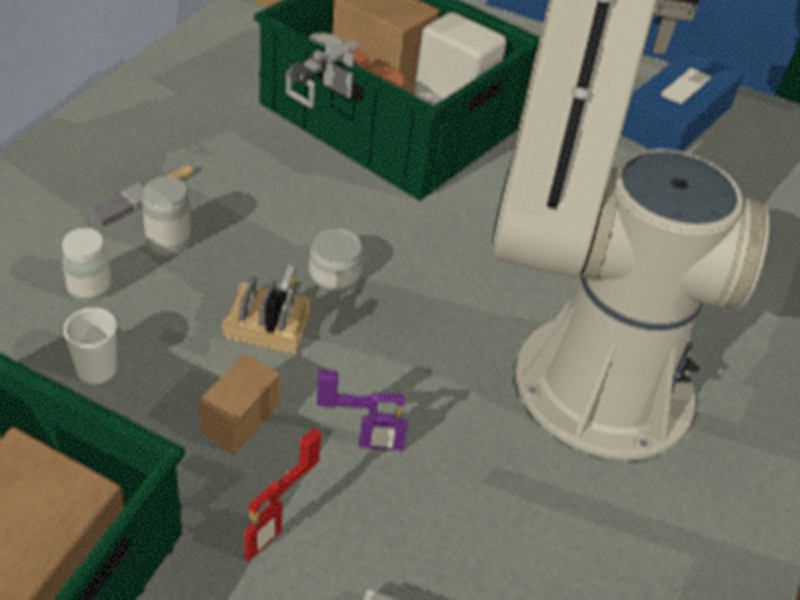

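View pics/v2.png

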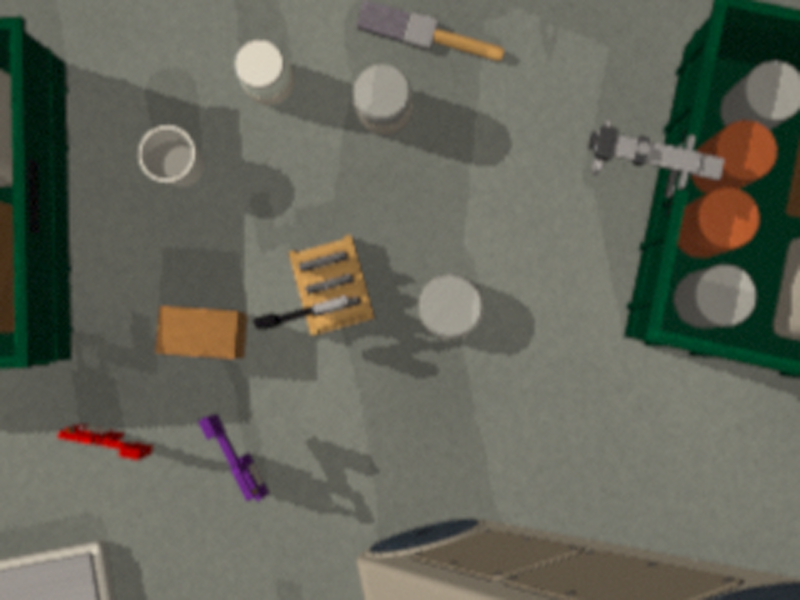

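v1/v2 show three candidates, given as top-picture pixels: grey/black hook tag in the rack (grip about 257,228, hook about 288,220), red look-alike (192,275) and purple look-alike (245,285). The rack one fits: it is grey with a black grip and stands in a slot. The ring and saddle are on the right-hand crate, at about (391,158). I'll confirm that in a crop and measure.

Run:
```python
from h import *
im=snap('top','t1.png'); snap('side','s1.png')
t=cv2.resize(im[190:245,240:310],None,fx=8,fy=8,interpolation=2)
u=cv2.resize(im[140:185,380:450],None,fx=8,fy=8,interpolation=2)
cv2.imwrite('pics/v3.png',cv2.resize(np.vstack([t,u])[:,:,::-1],None,fx=.74,fy=.74))
def long_axis(pix,z):
    v,u=np.nonzero(pix); P=np.array([atz('top',(a,b),z)[:2] for a,b in zip(u,v)]); return P
r=env.regions_of('top','rack')[0]['pixels']
P=long_axis(r,.036); (c,s,a)=cv2.minAreaRect((P*1000).astype(np.float32)); print('rack',c,s,a)
r=env.regions_of('top','crate')
P=long_axis(r[0]['pixels'],.2); (c,s,a)=cv2.minAreaRect((P*1000).astype(np.float32)); print('crate',c,s,a,r[0]['centre'])
for n,z in (('saddle_top',.226),('tag_grip',.154),('tag',.11)):
    for r in env.regions_of('top',n)[:4]: print(n,round(r['conf'],2),np.round(r['centre'],1),atz('top',r['centre'],z))
# by hand from the crop
for n,p,z in (('grip',(257,228.3),.154),('hooktip',(289,220),.119)): print(n,atz('top',p,z))
for n,z in (('tag_grip',.154),('ring_bar',.165),('saddle_top',.226)):
    for r in env.regions_of('side',n)[:3]: print('side',n,round(r['conf'],2),r['centre'],atz('side',r['centre'],z))
```

```text
rack (459.74749755859375, 177.07394409179688) (109.91991424560547, 84.1421890258789) 16.524560928344727Traceback (most recent call last):
  File "<stdin>", line 11, in <module>
  File "<stdin>", line 7, in long_axis
  File "h.py", line 16, in atz
    o,d=ray(cam,px,ci); return o+d*(z-o[2])/d[2]
        ~~~^^^^^^^^^^^
  File "h.py", line 8, in ray
    c=ci or env.camera_info(cam); R=np.array(c['R']);t=np.array(c['t'])
            ~~~~~~~~~~~~~~~^^^^^
ValueError: time passes only in moves, steps and waits
```

View pics/v3.png

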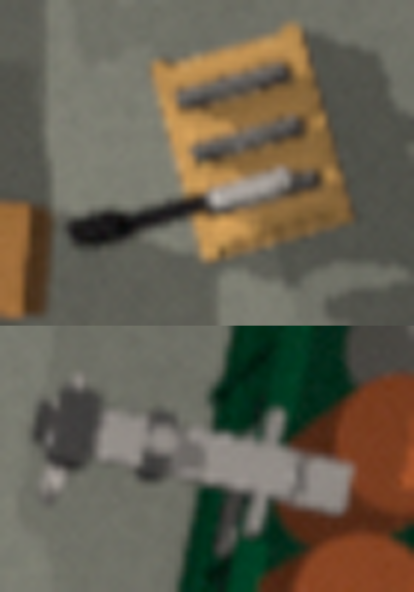

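v3 confirms it. The rack tag has the black grip at (256,228.5) and the hook end at about (291,220); the other two slots hold bare blanks. The ring's bar ends are at about (393,150) and (388,168), with the saddle at (392.7,157).

Run:
```python
from h import *
snap('top');snap('side')
T=env.camera_info('top');S=env.camera_info('side')
r=env.regions_of('top','crate')[0]['pixels']
cnt=max(cv2.findContours(r.astype(np.uint8),0,1)[0],key=len)[:,0]
P=np.array([atz('top',p,.2,T)[:2] for p in cnt]); print('crate',cv2.minAreaRect((P*1000).astype(np.float32)))
pts={}
for n,p,z in (('grip',(256,228.5),.154),('hookend',(290.7,220.4),.119),('bar1',(393.2,149.7),.165),('bar2',(388.4,167.8),.165),('saddle',(392.7,157.1),.226),('rail in',(439,166.5),.221),('railout',(400,158.5),.221)):
    print(n,np.round(atz('top',p,z,T),4))
for cam,ci in (('top',T),('side',S)):
  for n,z in (('tag_grip',.154),('ring_bar',.165),('saddle_top',.226)):
    for r in env.regions_of(cam,n)[:3]: print(cam,n,round(r['conf'],2),np.round(r['centre'],1),np.round(atz(cam,r['centre'],z,ci),4))
```

```text
crate ((572.013671875, -339.2833251953125), (425.2944030761719, 423.61224365234375), 78.02503967285156)
grip [0.4096 0.2429 0.154 ]
hookend [0.4363 0.1437 0.119 ]
bar1 [ 0.6478 -0.1599  0.165 ]
bar2 [ 0.5934 -0.1457  0.165 ]
saddle [ 0.6138 -0.149   0.226 ]
rail in [ 0.5895 -0.2805  0.221 ]
railout [ 0.611  -0.1704  0.221 ]
top tag_grip 0.87 [244.1 286. ] [0.2416 0.2733 0.154 ]
top tag_grip 0.55 [192.6 275.8] [0.2691 0.4248 0.154 ]
top tag_grip 0.46 [273.5 224.1] [0.4232 0.1916 0.154 ]
top saddle_top 0.61 [392.8 158.4] [ 0.6101 -0.1493  0.226 ]
top saddle_top 0.49 [302.5 138.9] [0.6629 0.1064 0.226 ]
side tag_grip 0.95 [364.3 306.1] [0.2095 0.3351 0.154 ]
side tag_grip 0.81 [316.9 350. ] [0.2392 0.4961 0.154 ]
side tag_grip 0.76 [321.2 251.3] [0.391  0.2444 0.154 ]
side ring_bar 0.58 [328.6 146. ] [ 0.6257 -0.1631  0.165 ]
side ring_bar 0.18 [317.6 250.7] [0.3947 0.2565 0.165 ]
side saddle_top 0.6 [330.6 141.7] [ 0.5882 -0.1123  0.226 ]
```

```bash
python3 -m crank '[{"linear":[0,0,3.5],"roll":5,"fingers":9},{"linear":[0,0,3.5],"roll":5,"fingers":9},{"linear":[0,0,3.5],"roll":5,"fingers":9},{"linear":[0,0,3.5],"roll":5,"fingers":9},{"linear":[2.2,3.1,0],"roll":5,"fingers":9},{"linear":[2.2,3.1,0],"roll":5,"fingers":9},{"linear":[2.2,3.1,0],"roll":5,"fingers":9},{"linear":[2.2,3.1,0],"roll":5,"fingers":9},{"linear":[2.2,3.1,0],"roll":5,"fingers":9},{"linear":[2.2,3.1,0],"roll":5,"fingers":9},{"linear":[2.2,3.1,0],"roll":5,"fingers":9},{"linear":[2.2,3.1,0],"roll":5,"fingers":9},{"linear":[2.2,3.1,0],"roll":5,"fingers":9},{"linear":[2.2,3.1,0],"roll":5,"fingers":9},{"linear":[2.2,3.1,0],"roll":5,"fingers":9},{"linear":[2.2,3.1,0],"roll":5,"fingers":9},{"linear":[2.2,3.1,0],"roll":5,"fingers":9}]'
```

```text
t: 3.42
position: [0.4453, -0.1997, 0.545]
tcp_rot: [0.0, 0.643, 0.766, 0.0]
ft_force: [0.2, -0.8, 0.2]
opening: 0.983
grip_force: 0.0
```

```bash
python3 - <<'E'
from h import *
import pickle
ci=env.camera_info('wrist'); im=snap('wrist','w1.png'); pickle.dump(ci,open('w1.pkl','wb'))
for n,X in (('bar',[.6206,-.1528,.165]),('saddle',[.612,-.149,.226])): print(n,proj('wrist',np.array(X),ci))
for n,z in (('ring_bar',.165),('saddle_top',.226)):
    for r in env.regions_of('wrist',n)[:3]: print(n,round(r['conf'],2),np.round(r['centre'],1),r['pixels'].sum(),np.round(atz('wrist',r['centre'],z,ci),4))
E
python3 -m crank '[{"linear":[-0.3,3.4,-0.7],"roll":0.5,"fingers":9},{"linear":[-0.3,3.4,-0.7],"roll":0.5,"fingers":9},{"linear":[-0.3,3.4,-0.7],"roll":0.5,"fingers":9},{"linear":[-0.3,3.4,-0.7],"roll":0.5,"fingers":9},{"linear":[-0.3,3.4,-0.7],"roll":0.5,"fingers":9},{"linear":[-0.3,3.4,-0.7],"roll":0.5,"fingers":9},{"linear":[-0.3,3.4,-0.7],"roll":0.5,"fingers":9},{"linear":[-0.3,3.4,-0.7],"roll":0.5,"fingers":9},{"linear":[-0.3,3.4,-0.7],"roll":0.5,"fingers":9},{"linear":[-0.3,3.4,-0.7],"roll":0.5,"fingers":9},{"linear":[-0.3,3.4,-0.7],"roll":0.5,"fingers":9},{"linear":[-0.3,3.4,-0.7],"roll":0.5,"fingers":9},{"linear":[-0.3,3.4,-0.7],"roll":0.5,"fingers":9},{"linear":[0,0,0],"roll":0,"fingers":9}]'
```

```text
bar [463.12821351 161.58532928]
saddle [480.8177423  166.90133691]
ring_bar 0.71 [476.1 164.9] 821 [ 0.6408 -0.153   0.165 ]
ring_bar 0.69 [452.5 156.5] 190 [ 0.6039 -0.1496  0.165 ]
saddle_top 0.71 [472.8 165.2] 788 [ 0.6014 -0.1493  0.226 ]
t: 4.73
position: [0.4056, 0.2433, 0.4526]
tcp_rot: [-0.001, 0.6, 0.8, 0.0]
ft_force: [0.1, -0.9, -0.4]
opening: 0.978
grip_force: 0.0
```

Run:
```python
from h import *
import pickle
ci=env.camera_info('wrist'); im=snap('wrist','w2.png'); pickle.dump(ci,open('w2.pkl','wb'))
for n,X in (('grip',[.4096,.2429,.154]),): print(n,proj('wrist',np.array(X),ci))
for n,z in (('tag_grip',.154),('tag',.11),('rack',.036)):
    for r in env.regions_of('wrist',n)[:3]: print(n,round(r['conf'],2),np.round(r['centre'],1),r['pixels'].sum(),np.round(atz('wrist',r['centre'],z,ci),4))
a=cv2.imread('pics/w1.png'); print(a.shape)
cv2.imwrite('pics/v4.png',np.vstack([cv2.resize(im[100:300,160:480,::-1],(560,350)) , cv2.resize(a[60:260,0:350],(438,250))[:,:438] if 0 else cv2.resize(a[60:260,0:560],(560,200))]))
```

```text
grip [324.9540285  192.45979307]
tag_grip 0.95 [222.1  13.1] 661 [0.2702 0.3814 0.154 ]
tag_grip 0.78 [204.5 102. ] 1450 [0.2776 0.2954 0.154 ]
tag_grip 0.63 [323.1 204.2] 1103 [0.4112 0.2314 0.154 ]
tag 0.89 [224.6   5.8] 644 [0.2523 0.4003 0.11  ]
tag 0.77 [204.  103.7] 1426 [0.2606 0.2901 0.11  ]
tag 0.68 [324.9 201.9] 1025 [0.4166 0.2209 0.11  ]
rack 0.9 [343.1 217.3] 3432 [0.4542 0.1846 0.036 ]
rack 0.37 [327.3 203.9] 1047 [0.428  0.1971 0.036 ]
(400, 640, 3)
```

View pics/v4.png

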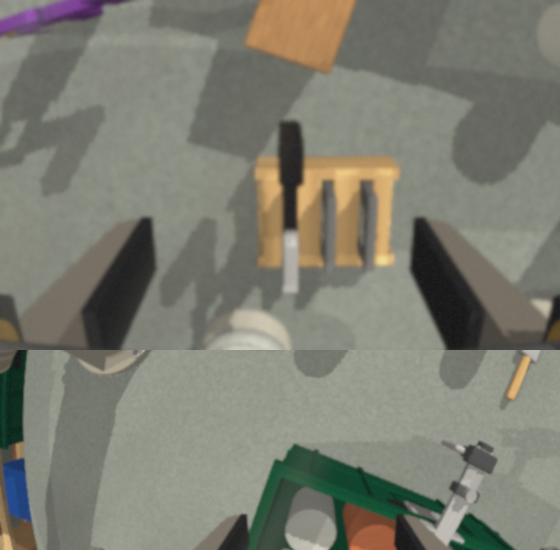

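v4 shows the rack tag directly beneath and aligned with the gripper: grip at about (326,185), hook running straight down to (326,265). In the lower panel the saddle is at (480,168), matching the prediction. Next I'll fit the tag pose.

```bash
cat > fit.py <<'E'
from h import *
from scipy.optimize import minimize
B=[((-107,-81),(-7,7),(86,148)),((-81,-38),(-5,5),(100,113)),((-38,5),(-5,5),(60,113)),((-46,14),(-4,4),(0,64))]
def model(cam,ci,x,y,yaw,z=.006):
    m=np.zeros((400,640),np.uint8);c,s=np.cos(yaw),np.sin(yaw)
    for b in B:
        q=[]
        for i in range(8):
            X=np.array([b[k][i>>k&1] for k in range(3)])/1000
            q.append(proj(cam,np.array([x+c*X[0]-s*X[1],y+s*X[0]+c*X[1],z+X[2]]),ci))
        cv2.fillConvexPoly(m,np.round(cv2.convexHull(np.array(q,np.float32))*16).astype(np.int32),1,shift=4)
    return m>0
def pick(cam,name,px):
    return min(env.regions_of(cam,name),key=lambda r:np.hypot(*(np.array(r['centre'])-px)))
E
python3 - <<'E'
from fit import *
D=[]
for cam,px in (('wrist',(324,203)),('top',(268,225)),('side',(318,251))):
    ci=env.camera_info(cam); snap(cam); r=pick(cam,'tag',px); print(cam,r['centre'],r['pixels'].sum(),r['conf']); D.append((cam,ci,r['pixels']))
def f(p,D=D):
    e=0
    for cam,ci,m in D:
        k=model(cam,ci,p[0],p[1],p[2]); e-=(k&m).sum()/(k|m).sum()
    return e
x0=[.4365,.153,-1.29]
for DD in (D,D[:1],D[1:]):
    r=minimize(f,x0,args=(DD,),method='Nelder-Mead',options=dict(initial_simplex=np.array([x0]*4)+np.vstack([np.zeros(3),np.diag([.008,.008,.06])])))
    x,y,a=r.x; print(r.fun,np.round(r.x,4),np.degrees(a),'grip',x-.094*np.cos(a),y-.094*np.sin(a))
E
```

```text
wrist [325.1, 201.5] 972 0.86
top [284.9, 222.9] 32 0.58
side [316.9, 252.7] 258 0.69
-1.5264931891675015 [ 0.4382  0.1524 -1.2597] -72.17427904361242 grip 0.4094621497232843 0.2419244613906747
-0.8003314001657 [ 0.4372  0.1535 -1.2764] -73.13167951304473 grip 0.4099442885910243 0.24345295881531007
-0.8241869918699187 [ 0.4402  0.155  -1.2141] -69.56266767672544 grip 0.40741880134046127 0.2430545340869264
```

```bash
python3 -m crank '[{"linear":[0.4,0,-3],"roll":0.7,"fingers":9},{"linear":[0,0,-3],"roll":0,"fingers":9},{"linear":[0,0,-3],"roll":0,"fingers":6},{"linear":[0,0,-3],"roll":0,"fingers":5},{"linear":[0,0,-2],"roll":0,"fingers":4},{"linear":[0,0,-1],"roll":0,"fingers":3},{"linear":[0,0,0],"roll":0,"fingers":2.5}]' 25
python3 -m crank '[{"linear":[0,0,0],"roll":0,"fingers":0.5},{"linear":[0,0,0],"roll":0,"fingers":0.5},{"linear":[0,0,0],"roll":0,"fingers":0.5},{"linear":[0,0,0],"roll":0,"fingers":0.5},{"linear":[0,0,0],"roll":0,"fingers":0.5},{"linear":[0,0,0],"roll":0,"fingers":0.5}]' 35
```

```text
t: 5.82
position: [0.4092, 0.2399, 0.302]
tcp_rot: [-0.001, 0.596, 0.803, -0.002]
ft_force: [0.2, -0.7, 0.2]
opening: 0.638
grip_force: 0.0
t: 6.32
position: [0.4098, 0.2406, 0.3042]
tcp_rot: [0.0, 0.595, 0.803, 0.0]
ft_force: [-0.2, -0.5, -0.2]
opening: 0.205
grip_force: 0.0
```

```bash
python3 -m crank '[{"linear":[0,0,0],"roll":0,"fingers":0.5},{"linear":[0,0,0],"roll":0,"fingers":0.5},{"linear":[0,0,0],"roll":0,"fingers":0.5},{"linear":[0,0,0],"roll":0,"fingers":0.5}]' 35
```

```text
t: 6.65
position: [0.4099, 0.2406, 0.304]
tcp_rot: [0.0, 0.595, 0.803, 0.0]
ft_force: [-0.7, 0.2, 5.5]
opening: 0.152
grip_force: 35.0
```

```bash
python3 -m crank '[{"linear":[0,0,0.5],"roll":0,"fingers":0.5},{"linear":[0,0,1],"roll":0,"fingers":0.5},{"linear":[0,0,1.5],"roll":0,"fingers":0.5},{"linear":[0,0,2],"roll":0,"fingers":0.5},{"linear":[0,0,2],"roll":0,"fingers":0.5},{"linear":[0,0,1.5],"roll":0,"fingers":0.5},{"linear":[0,0,0.5],"roll":0,"fingers":0.5},{"linear":[0,0,0],"roll":0,"fingers":0.5}]'
python3 - <<'E'
from fit import *
ci=env.camera_info('wrist'); s=env.sense(); snap('wrist','w3.png'); r=pick('wrist','tag',(324,210)); m=r['pixels']; print(r['centre'],m.sum(),r['conf'],s['position'],s['ft_force'])
p=s['position'];yaw=2*np.arctan2(s['tcp_rot'][2],s['tcp_rot'][1])-np.pi
print('yaw',np.degrees(yaw))
def f(q):
    k=model('wrist',ci,*q[:3],z=q[3]); return -(k&m).sum()/(k|m).sum()
x0=np.array([p[0]+.094*np.cos(yaw),p[1]+.094*np.sin(yaw),yaw,p[2]-.171-.126])
r=minimize(f,x0,method='Nelder-Mead',options=dict(initial_simplex=np.array([x0]*5)+np.vstack([np.zeros(4),np.diag([.008,.008,.06,.006])])))
print(x0,f(x0),r.x,r.fun)
E
```

```text
t: 7.32
position: [0.4099, 0.2406, 0.3951]
tcp_rot: [0.0, 0.595, 0.803, 0.001]
ft_force: [-0.2, 0.4, -2.1]
opening: 0.15
grip_force: 35.0
[316.7, 258.0] 2608 0.8 [0.40989455 0.24056758 0.39513284] [-0.21106202  0.36662934 -2.14021128]
yaw -73.09115116067848
[ 0.43723444  0.15063133 -1.27568124  0.09813284] -0.7161825726141079 [ 0.44057636  0.1466325  -1.26275941  0.08622433] -0.8003134796238245
```

```bash
python3 -m crank '[{"linear":[1,-0.95,0],"roll":-1.5,"fingers":0.5},{"linear":[2,-1.95,-0.1],"roll":-2.5,"fingers":0.5},{"linear":[2,-1.95,-0.1],"roll":-2.5,"fingers":0.5},{"linear":[2,-1.95,-0.1],"roll":-2.5,"fingers":0.5},{"linear":[2,-1.95,-0.1],"roll":-2.5,"fingers":0.5},{"linear":[2,-1.95,-0.1],"roll":-2.5,"fingers":0.5},{"linear":[2,-1.95,-0.1],"roll":-2.5,"fingers":0.5},{"linear":[2,-1.95,-0.1],"roll":-2.5,"fingers":0.5},{"linear":[2,-1.95,-0.1],"roll":-2.5,"fingers":0.5},{"linear":[2,-1.95,-0.1],"roll":-2.5,"fingers":0.5},{"linear":[2,-1.95,-0.1],"roll":-2.5,"fingers":0.5},{"linear":[2,-1.95,-0.1],"roll":-2.5,"fingers":0.5},{"linear":[1,-0.95,0],"roll":0,"fingers":0.5},{"linear":[0,0,0],"roll":0,"fingers":0.5},{"linear":[0,0,0],"roll":0,"fingers":0.5}]'
cat > look.py <<'E'
from h import *
import sys,pickle
k=sys.argv[1]
for cam in ('wrist','side','top'):
    ci=env.camera_info(cam); im=snap(cam,cam[0]+k+'.png'); pickle.dump(ci,open(cam[0]+k+'.pkl','wb'))
    for n,z in (('ring_bar',.165),('saddle_top',.226)):
        for r in env.regions_of(cam,n)[:2]: print(cam,n,round(r['conf'],2),np.round(r['centre'],1),r['pixels'].sum(),np.round(atz(cam,r['centre'],z,ci),4))
print(env.sense()['ft_force'],env.sense()['position'])
w=cv2.imread('pics/w'+k+'.png');s=cv2.imread('pics/s'+k+'.png');t=cv2.imread('pics/t'+k+'.png')
a=cv2.resize(w[180:400,200:440],(480,440),interpolation=2)
b=cv2.resize(s[110:210,280:380],(300,300),interpolation=2)
c=cv2.resize(t[110:190,340:440],(300,240),interpolation=2)
o=np.zeros((560,790,3),np.uint8);o[:440,:480]=a;o[:300,485:785]=b;o[310:550,485:785]=c
cv2.imwrite('pics/l'+k+'.png',o)
E
python3 look.py 4
```

```text
t: 8.67
position: [0.6494, 0.0068, 0.3812]
tcp_rot: [-0.001, 0.778, 0.629, -0.001]
ft_force: [-0.7, -0.0, -2.0]
opening: 0.152
grip_force: 35.0
wrist ring_bar 0.42 [323.3 261.5] 2803 [ 0.6447 -0.0225  0.165 ]
wrist ring_bar 0.28 [149.5  86.3] 4282 [0.5536 0.1275 0.165 ]
side ring_bar 0.56 [347. 231.] 698 [0.3679 0.1501 0.165 ]
side ring_bar 0.47 [330.6 145.2] 90 [ 0.6226 -0.1709  0.165 ]
side saddle_top 0.7 [331.1 138. ] 131 [ 0.598  -0.1309  0.226 ]
side saddle_top 0.24 [373.1 135.9] 10063 [ 0.4919 -0.2188  0.226 ]
top saddle_top 0.46 [392.8 159.5] 110 [ 0.607  -0.1493  0.226 ]
[-0.35191562  0.02520222 -2.2023944 ] [0.64949902 0.007458   0.38291457]
```

View pics/l4.png

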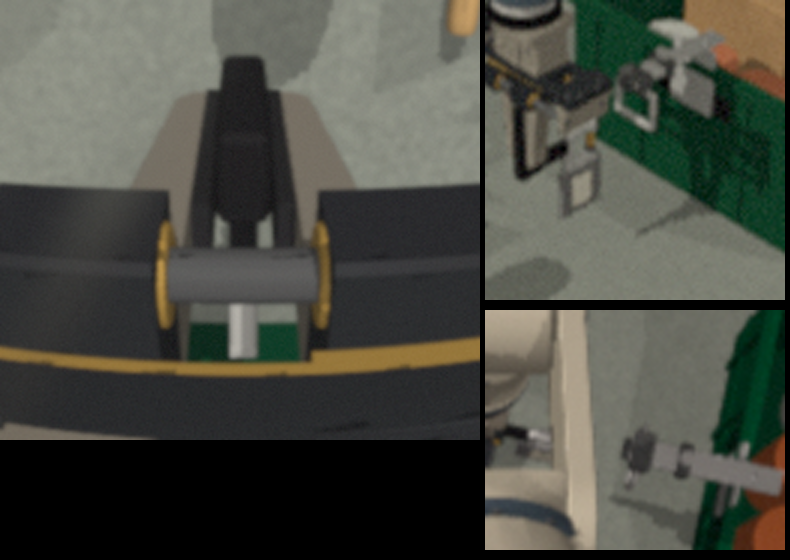

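l4: side view has the ring's lower bar at (326,145)–(337,153) and the brass gate at about (315,157). Top view has the saddle at (391.7,157.3), the rail through (411.7,161.7) and (438.3,167.7), and the hook end at (361.7,153.3).

Run:
```python
from h import *
import pickle
T=pickle.load(open('t4.pkl','rb'));S=pickle.load(open('s4.pkl','rb'))
P=[atz('top',p,.221,T) for p in ((391.7,157.3),(411.7,161.7),(438.3,167.7))]
for p in P: print(np.round(p,4))
for a,b in ((0,2),(1,2)): print(np.degrees(np.arctan2(*(P[b]-P[a])[1::-1])))
for p in ((325.7,145),(331,149),(336.7,153.3)): print('bar side',np.round(atz('side',p,.165,S),4))
for X in ([.616,-.151,.165],[.612,-.149,.165],[.62,-.155,.165]): print(proj('side',np.array(X),S))
yaw=-2*np.arctan2(.778,.629)
yaw=2*np.arctan2(.629,.778)-np.pi;print(np.degrees(yaw))
g=np.array([.6494+.0913*np.cos(yaw),.0072+.0913*np.sin(yaw)]);print('gate',g,proj('side',np.r_[g,.083+.087],S),'hook end top',proj('top',np.r_[g+.005*np.array([np.cos(yaw),np.sin(yaw)]),.195],T), proj('side',np.r_[g-.016*np.array([np.cos(yaw),np.sin(yaw)]),.083+.032],S))
# edges of the crate wall in top: rim long edge
im=cv2.imread('pics/t4.png'); hsv=cv2.cvtColor(im,cv2.COLOR_BGR2HSV)
```

```text
[ 0.6142 -0.1469  0.221 ]
[ 0.6023 -0.2035  0.221 ]
[ 0.5861 -0.2785  0.221 ]
-102.07047334541147
-102.20327331859497
bar side [ 0.6369 -0.1625  0.165 ]
bar side [ 0.6098 -0.153   0.165 ]
bar side [ 0.5813 -0.143   0.165 ]
[329.12102618 148.67228523]
[329.81365675 149.35450448]
[328.74920362 147.70733374]
-102.090079402193
gate [ 0.63027728 -0.08207492] [314.20098012 156.0993955 ] hook end top [369.6045143  153.60959102] [310.57398473 171.47546365]
```

```bash
python3 -m crank '[{"linear":[-0.2,0,-0.5],"roll":0,"fingers":0.5},{"linear":[-0.2,-1,-0.5],"roll":0,"fingers":0.5},{"linear":[-0.2,-1,0],"roll":0,"fingers":0.5},{"linear":[-0.2,-1,0],"roll":0,"fingers":0.5},{"linear":[-0.2,-1,0],"roll":0,"fingers":0.5},{"linear":[-0.1,-0.5,0],"roll":0,"fingers":0.5},{"linear":[-0.1,-0.5,0],"roll":0,"fingers":0.5},{"linear":[0,0,0],"roll":0,"fingers":0.5},{"linear":[0,0,0],"roll":0,"fingers":0.5}]'
python3 - <<'E'
from h import *
Z=[]
for i in range(4):
    im=snap('side','s5.png'); s=env.sense(); Z.append(np.r_[s['position'],s['ft_force']])
print(np.round(Z,4))
snap('top','t5.png')
S=env.camera_info('side');p=np.mean(Z,0)[:3];d=np.array([np.cos(np.radians(-102.1)),np.sin(np.radians(-102.1)),0])
for n,X in (('gate',p+.0913*d-[0,0,.207]),('platec',p+.0753*d-[0,0,.266]),('bar',np.array([.612,-.15,.165]))): print(n,X,proj('side',X,S))
o=cv2.resize(cv2.imread('pics/s5.png')[115:195,290:390],(800,640),interpolation=2)[:600]
cv2.imwrite('pics/l5.png',o)
E
```

```text
t: 9.87
position: [0.6377, -0.0434, 0.3728]
tcp_rot: [0.0, 0.778, 0.628, 0.0]
ft_force: [0.2, -0.1, -1.7]
opening: 0.153
grip_force: 35.0
[[ 0.6378 -0.043   0.3728  0.0438  0.4006 -1.2333]
 [ 0.6378 -0.0428  0.3727 -0.7528  0.5249 -1.7627]
 [ 0.6378 -0.0427  0.3728 -0.7563  0.4664 -1.7896]
 [ 0.6378 -0.0426  0.3727  0.1561  0.1727 -2.4427]]
gate [ 0.61868267 -0.13206196  0.1657561 ] [325.4072846  150.95057864]
platec [ 0.62203656 -0.11641742  0.1067561 ] [321.63197772 167.07228634]
bar [ 0.612 -0.15   0.165] [329.97292202 149.21083905]
```

View pics/l5.png

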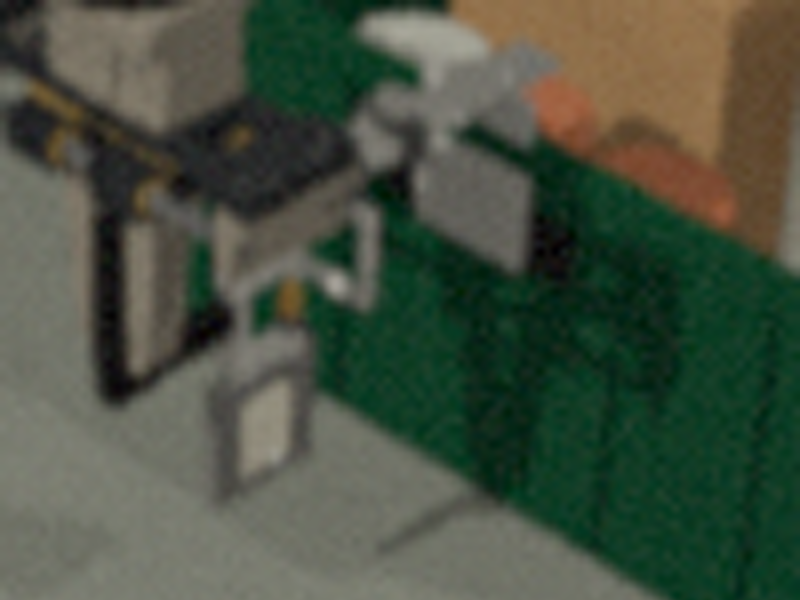

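l5 shows the hook's nose and brass gate at side px (326,152), just in front of the bar (331–336,150–153), level with it and inside the ring's width. I'll creep in, watching the force.

```bash
for i in 1; do python3 -m crank '[{"linear":[-0.06,-0.3,0],"roll":0,"fingers":0.5},{"linear":[-0.06,-0.3,0],"roll":0,"fingers":0.5},{"linear":[-0.06,-0.3,0],"roll":0,"fingers":0.5},{"linear":[-0.04,-0.2,0],"roll":0,"fingers":0.5},{"linear":[-0.04,-0.2,0],"roll":0,"fingers":0.5}]'; done; python3 -m crank '[{"linear":[-0.04,-0.2,0],"roll":0,"fingers":0.5},{"linear":[-0.04,-0.2,0],"roll":0,"fingers":0.5},{"linear":[-0.04,-0.2,0],"roll":0,"fingers":0.5}]'; python3 -m crank '[{"linear":[-0.04,-0.2,0],"roll":0,"fingers":0.5},{"linear":[-0.04,-0.2,0],"roll":0,"fingers":0.5}]';python3 -m crank '[{"linear":[-0.04,-0.2,0],"roll":0,"fingers":0.5},{"linear":[-0.04,-0.2,0],"roll":0,"fingers":0.5}]'
```

```text
t: 10.53
position: [0.6351, -0.0562, 0.3727]
tcp_rot: [-0.0, 0.778, 0.629, 0.0]
ft_force: [-0.6, 1.9, -1.2]
opening: 0.153
grip_force: 35.0
t: 10.78
position: [0.6339, -0.062, 0.3727]
tcp_rot: [-0.0, 0.778, 0.629, 0.0]
ft_force: [0.4, 3.3, -1.6]
opening: 0.152
grip_force: 35.0
t: 10.95
position: [0.6331, -0.0661, 0.3727]
tcp_rot: [-0.0, 0.778, 0.629, 0.0]
ft_force: [-0.2, 2.5, -2.1]
opening: 0.149
grip_force: 35.0
t: 11.12
position: [0.6323, -0.0701, 0.3727]
tcp_rot: [-0.0, 0.778, 0.629, 0.0]
ft_force: [-0.3, 2.8, -1.6]
opening: 0.154
grip_force: 35.0
```

```bash
M='python3 -m crank'; python3 -m crank '[{"linear":[-0.04,-0.2,0],"roll":0,"fingers":0.5},{"linear":[-0.04,-0.2,0],"roll":0,"fingers":0.5}]' | grep -E 'pos|ft'; python3 -m crank '[{"linear":[-0.04,-0.2,0],"roll":0,"fingers":0.5},{"linear":[-0.04,-0.2,0],"roll":0,"fingers":0.5}]' | grep -E 'pos|ft'; python3 -m crank '[{"linear":[-0.04,-0.2,0],"roll":0,"fingers":0.5},{"linear":[-0.04,-0.2,0],"roll":0,"fingers":0.5}]' | grep -E 'pos|ft'; python3 -m crank '[{"linear":[-0.04,-0.2,0],"roll":0,"fingers":0.5},{"linear":[-0.04,-0.2,0],"roll":0,"fingers":0.5}]' | grep -E 'pos|ft'
```

```text
position: [0.6315, -0.0742, 0.3727]
ft_force: [-0.3, 2.8, -2.4]
position: [0.6307, -0.0782, 0.3726]
ft_force: [-0.1, 3.3, -1.4]
position: [0.6298, -0.0821, 0.3726]
ft_force: [-0.6, 4.0, -2.8]
position: [0.6291, -0.086, 0.3726]
ft_force: [0.6, 5.3, -2.5]
```

```bash
python3 -m crank '[{"linear":[-0.04,-0.2,0],"roll":0,"fingers":0.5}]' | grep -E 'pos|ft'; python3 -m crank '[{"linear":[-0.04,-0.2,0],"roll":0,"fingers":0.5}]' | grep -E 'pos|ft'; python3 -m crank '[{"linear":[-0.04,-0.2,0],"roll":0,"fingers":0.5}]' | grep -E 'pos|ft'; python3 -m crank '[{"linear":[-0.04,-0.2,0],"roll":0,"fingers":0.5}]' | grep -E 'pos|ft'
```

```text
position: [0.6287, -0.0879, 0.3727]
ft_force: [0.2, 5.5, -1.6]
position: [0.6284, -0.0899, 0.3727]
ft_force: [0.8, 6.8, -2.1]
position: [0.628, -0.0918, 0.3727]
ft_force: [1.3, 6.4, -2.1]
position: [0.6277, -0.0937, 0.3727]
ft_force: [0.9, 6.1, -3.3]
```

```bash
python3 -m crank '[{"linear":[-0.04,-0.2,0],"roll":0,"fingers":0.5}]' | grep -E 'pos|ft'; python3 -m crank '[{"linear":[-0.04,-0.2,0],"roll":0,"fingers":0.5}]' | grep -E 'pos|ft'; python3 -m crank '[{"linear":[-0.03,-0.15,0],"roll":0,"fingers":0.5}]' | grep -E 'pos|ft'; python3 -m crank '[{"linear":[-0.03,-0.15,0],"roll":0,"fingers":0.5}]' | grep -E 'pos|ft'
```

```text
position: [0.6273, -0.0957, 0.3726]
ft_force: [0.8, 6.2, -4.9]
position: [0.6268, -0.0977, 0.3725]
ft_force: [1.8, 6.4, -4.1]
position: [0.6265, -0.0994, 0.3724]
ft_force: [1.0, 4.4, -5.4]
position: [0.6261, -0.1009, 0.3724]
ft_force: [1.7, 3.8, -4.5]
```

```bash
python3 -m crank '[{"linear":[-0.03,-0.15,0],"roll":0,"fingers":0.5}]' | grep -E 'pos|ft'; python3 -m crank '[{"linear":[-0.02,-0.1,0],"roll":0,"fingers":0.5}]' | grep -E 'pos|ft';  python3 -m crank '[{"linear":[-0.02,-0.1,0],"roll":0,"fingers":0.5}]' | grep -E 'pos|ft'
```

```text
position: [0.6258, -0.1025, 0.3724]
ft_force: [1.7, 3.3, -5.5]
position: [0.6255, -0.1037, 0.3723]
ft_force: [0.5, 2.8, -6.8]
position: [0.6253, -0.1049, 0.3725]
ft_force: [0.4, 3.8, -2.8]
```

```bash
python3 -m crank '[{"linear":[0,0,0],"roll":0,"fingers":0.5},{"linear":[0,0,0],"roll":0,"fingers":0.5}]' | grep -E 'pos|ft'
python3 - <<'E'
from h import *
im=snap('side','s6.png')
cv2.imwrite('pics/l6.png',cv2.resize(im[115:190,295:395,::-1],(800,600),interpolation=2))
E
```

```text
position: [0.6254, -0.1048, 0.3729]
ft_force: [-0.5, 2.2, -2.7]
```

View pics/l6.png

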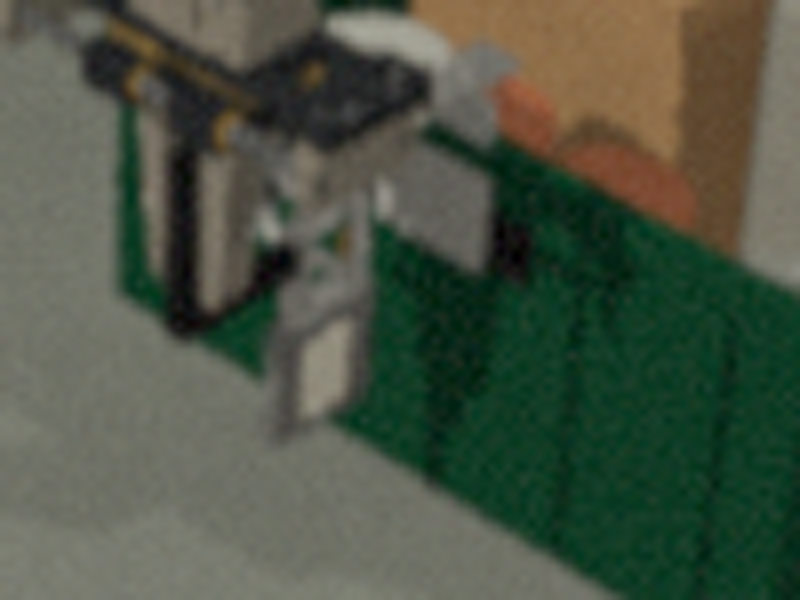

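l6 shows the bar inside the eye, about (305,230) in the crop, and the brass gate upright at (343,238), shut in front of it. The vertical drag force has also dropped away. Now I'll tug back.

```bash
python3 -m crank '[{"linear":[0.04,0.2,0],"roll":0,"fingers":0.5},{"linear":[0.06,0.3,0],"roll":0,"fingers":0.5},{"linear":[0.06,0.3,0],"roll":0,"fingers":0.5},{"linear":[0.06,0.3,0],"roll":0,"fingers":0.5},{"linear":[0.06,0.3,0],"roll":0,"fingers":0.5}]' | grep -E 'pos|ft'; python3 -m crank '[{"linear":[0.06,0.3,0],"roll":0,"fingers":0.5},{"linear":[0.06,0.3,0],"roll":0,"fingers":0.5},{"linear":[0.06,0.3,0],"roll":0,"fingers":0.5}]' | grep -E 'pos|ft';  python3 -m crank '[{"linear":[0.06,0.3,0],"roll":0,"fingers":0.5},{"linear":[0.06,0.3,0],"roll":0,"fingers":0.5},{"linear":[0.04,0.2,0],"roll":0,"fingers":0.5},{"linear":[0.04,0.2,0],"roll":0,"fingers":0.5}]' | grep -E 'pos|ft'
```

```text
position: [0.6284, -0.0901, 0.3729]
ft_force: [0.2, 2.6, -1.6]
position: [0.6301, -0.0814, 0.3727]
ft_force: [0.7, -1.2, -2.0]
position: [0.6321, -0.0713, 0.3727]
ft_force: [0.4, 0.1, -2.0]
```

```bash
python3 -m crank '[{"linear":[0.04,0.2,0],"roll":0,"fingers":0.5},{"linear":[0.02,0.1,0],"roll":0,"fingers":0.5}]' | grep -E 'pos|ft'; python3 -m crank '[{"linear":[0.02,0.1,0],"roll":0,"fingers":0.5},{"linear":[0,0,0],"roll":0,"fingers":0.5}]' | grep -E 'pos|ft';python3 -m crank '[{"linear":[0.02,0.1,0],"roll":0,"fingers":0.5},{"linear":[0,0,0],"roll":0,"fingers":0.5}]' | grep -E 'pos|ft'
```

```text
position: [0.6327, -0.0683, 0.3727]
ft_force: [-1.1, -0.5, -1.4]
position: [0.6328, -0.0675, 0.3726]
ft_force: [-0.5, -0.2, -2.2]
position: [0.633, -0.0667, 0.3726]
ft_force: [0.1, -2.2, -2.8]
```

```bash
python3 -m crank '[{"linear":[0.02,0.1,0],"roll":0,"fingers":0.5},{"linear":[0,0,0],"roll":0,"fingers":0.5}]' | grep -E 'pos|ft'; python3 -m crank '[{"linear":[0.02,0.1,0],"roll":0,"fingers":0.5},{"linear":[0,0,0],"roll":0,"fingers":0.5}]' | grep -E 'pos|ft';python3 -m crank '[{"linear":[0.02,0.1,0],"roll":0,"fingers":0.5},{"linear":[0,0,0],"roll":0,"fingers":0.5}]' | grep -E 'pos|ft'
```

```text
position: [0.6332, -0.0658, 0.3725]
ft_force: [-0.0, -3.1, -3.0]
position: [0.6333, -0.0648, 0.3725]
ft_force: [0.1, -6.0, -3.8]
position: [0.6335, -0.064, 0.3724]
ft_force: [-1.2, -7.1, -3.7]
```

```bash
python3 -m crank '[{"linear":[0.01,0.06,0],"roll":0,"fingers":0.5},{"linear":[0,0,0],"roll":0,"fingers":0.5},{"linear":[0,0,0],"roll":0,"fingers":0.5},{"linear":[0,0,0],"roll":0,"fingers":0.5},{"linear":[0,0,0],"roll":0,"fingers":0.5}]' | grep -E 'pos|ft'
python3 - <<'E'
from h import *
im=snap('side','s7.png')
cv2.imwrite('pics/l7.png',cv2.resize(im[115:190,295:395,::-1],(800,600),interpolation=2))
E
```

```text
position: [0.6336, -0.0635, 0.3724]
ft_force: [-0.0, -7.1, -5.0]
```

View pics/l7.png

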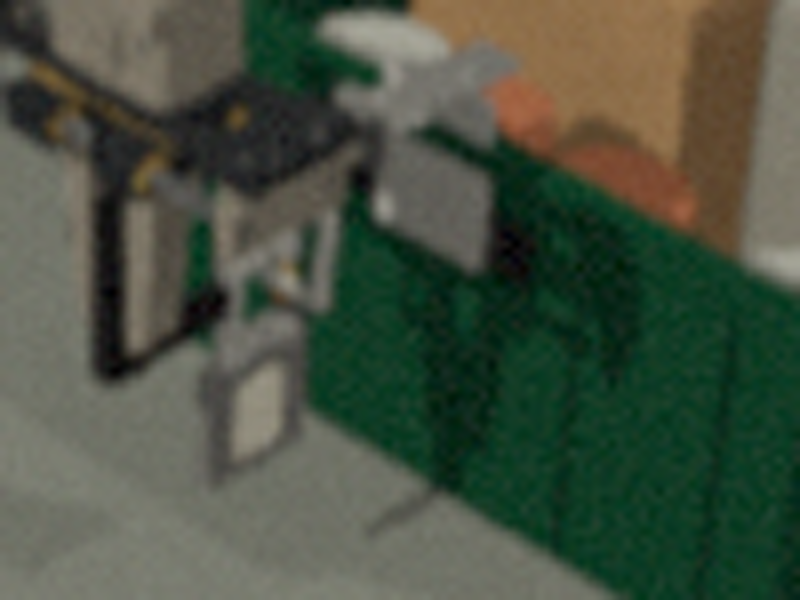

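l7 shows the ring at the rail's outer end with its lower part swung towards the tag, and the bar in the eye against the upright brass gate (285,280 in the crop). The force is about 7 N, roughly 0.09 rad. I'll ease off, set the roof on the bar, and let go.

```bash
python3 -m crank '[{"linear":[-0.04,-0.2,0],"roll":0,"fingers":0.5},{"linear":[-0.04,-0.2,0],"roll":0,"fingers":0.5},{"linear":[-0.04,-0.2,0],"roll":0,"fingers":0.5},{"linear":[0,0,0],"roll":0,"fingers":0.5},{"linear":[0,0,-0.2],"roll":0,"fingers":0.5},{"linear":[0,0,-0.2],"roll":0,"fingers":0.5},{"linear":[0,0,-0.2],"roll":0,"fingers":0.5},{"linear":[0,0,-0.1],"roll":0,"fingers":0.5},{"linear":[0,0,0],"roll":0,"fingers":0.5}]' | grep -E 'pos|ft'; python3 -m crank '[{"linear":[0,0,-0.1],"roll":0,"fingers":0.5},{"linear":[0,0,0],"roll":0,"fingers":0.5}]' | grep -E 'pos|ft'; python3 -m crank '[{"linear":[0,0,-0.1],"roll":0,"fingers":0.5},{"linear":[0,0,0],"roll":0,"fingers":0.5}]' | grep -E 'pos|ft'
```

```text
position: [0.6324, -0.0687, 0.3653]
ft_force: [0.3, -0.3, -1.3]
position: [0.6326, -0.0689, 0.3647]
ft_force: [-0.1, -0.2, -0.7]
position: [0.6327, -0.0689, 0.3643]
ft_force: [-1.1, 1.2, 4.5]
```

```bash
python3 -m crank '[{"linear":[0,0,0.06],"roll":0,"fingers":0.5},{"linear":[0,0,0],"roll":0,"fingers":0.5}]' | grep -E 'pos|ft'; python3 -m crank '[{"linear":[0,0,0],"roll":0,"fingers":1.7},{"linear":[0,0,0],"roll":0,"fingers":2.2},{"linear":[0,0,0],"roll":0,"fingers":3},{"linear":[0,0,0],"roll":0,"fingers":5},{"linear":[0,0,0],"roll":0,"fingers":6},{"linear":[0,0,0],"roll":0,"fingers":6},{"linear":[0,0,0],"roll":0,"fingers":6},{"linear":[0,0,0],"roll":0,"fingers":6}]'
```

```text
position: [0.6326, -0.0689, 0.3645]
ft_force: [0.0, 0.9, 1.2]
t: 17.3
position: [0.6325, -0.0689, 0.3643]
tcp_rot: [-0.0, 0.778, 0.629, 0.0]
ft_force: [0.1, -0.9, -0.6]
opening: 0.641
grip_force: 0.0
```

Now I'll retreat up and back, and let the tag settle.

```bash
python3 -m crank '[{"linear":[0,0,1],"roll":0,"fingers":6},{"linear":[0,0,2],"roll":0,"fingers":6},{"linear":[0,0,3],"roll":0,"fingers":6},{"linear":[0,0,3],"roll":0,"fingers":6},{"linear":[0,0,3],"roll":0,"fingers":6},{"linear":[-1,1.5,2],"roll":0,"fingers":6},{"linear":[-2,3,0],"roll":0,"fingers":6},{"linear":[-2,3,0],"roll":0,"fingers":6},{"linear":[-2,3,0],"roll":0,"fingers":6},{"linear":[-2,3,0],"roll":0,"fingers":6},{"linear":[-2,3,0],"roll":0,"fingers":6},{"linear":[-2,3,0],"roll":0,"fingers":6},{"linear":[-2,3,0],"roll":0,"fingers":6},{"linear":[0,0,0],"roll":0,"fingers":6},{"linear":[0,0,0],"roll":0,"fingers":6},{"linear":[0,0,0],"roll":0,"fingers":6},{"linear":[0,0,0],"roll":0,"fingers":6},{"linear":[0,0,0],"roll":0,"fingers":6},{"linear":[0,0,0],"roll":0,"fingers":6},{"linear":[0,0,0],"roll":0,"fingers":6}]' | grep -E 't:|pos|ft'; python3 -m crank '[{"linear":[0,0,0],"roll":0,"fingers":6},{"linear":[0,0,0],"roll":0,"fingers":6},{"linear":[0,0,0],"roll":0,"fingers":6},{"linear":[0,0,0],"roll":0,"fingers":6},{"linear":[0,0,0],"roll":0,"fingers":6},{"linear":[0,0,0],"roll":0,"fingers":6},{"linear":[0,0,0],"roll":0,"fingers":6},{"linear":[0,0,0],"roll":0,"fingers":6},{"linear":[0,0,0],"roll":0,"fingers":6},{"linear":[0,0,0],"roll":0,"fingers":6},{"linear":[0,0,0],"roll":0,"fingers":6},{"linear":[0,0,0],"roll":0,"fingers":6}]'| grep t:
python3 - <<'E'
from h import *
P=[]
for i in range(12): P.append(snap('side').astype(int)[110:200,280:380])
print('motion',[round(float(np.abs(np.mean(P[i:i+3],0)-np.mean(P[:3],0)).max()),1) for i in (3,6,9)])
im=snap('side','s8.png');t=snap('top','t8.png')
o=np.hstack([cv2.resize(im[115:190,290:365],(500,500),interpolation=2),cv2.resize(t[120:200,350:400],(300,480),interpolation=2)[:500] if 0 else cv2.resize(t[110:210,340:400],(300,500),interpolation=2)])
cv2.imwrite('pics/l8.png',o[:,:,::-1])
E
```

```text
t: 18.97
position: [0.483, 0.1554, 0.5042]
tcp_rot: [-0.0, 0.778, 0.628, -0.0]
ft_force: [-0.5, 0.4, 0.4]
t: 19.97
tcp_rot: [-0.0, 0.778, 0.629, -0.0]
motion [60.3, 16.7, 45.0]
```

View pics/l8.png

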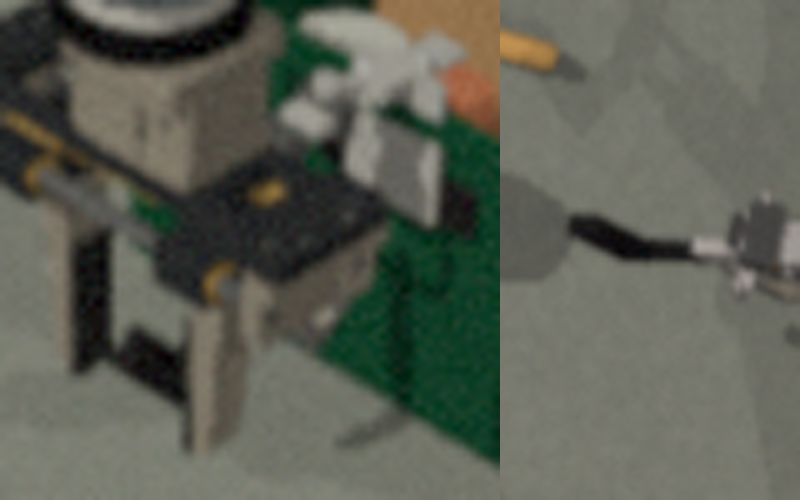

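l8 shows, in the top view, the tag hanging from the ring with its grip swung down and away, possibly still swinging. The gripper blocks the side view, so I'll move the arm aside and wait.

```bash
W='x'; python3 -m crank '[{"linear":[-2,0,0],"roll":0,"fingers":6},{"linear":[-2,0,0],"roll":0,"fingers":6},{"linear":[-2,0,0],"roll":0,"fingers":6},{"linear":[-2,0,0],"roll":0,"fingers":6},{"linear":[-2,0,0],"roll":0,"fingers":6},{"linear":[-2,0,0],"roll":0,"fingers":6},{"linear":[-2,0,0],"roll":0,"fingers":6},{"linear":[-2,0,0],"roll":0,"fingers":6},{"linear":[0,0,0],"roll":0,"fingers":6},{"linear":[0,0,0],"roll":0,"fingers":6},{"linear":[0,0,0],"roll":0,"fingers":6},{"linear":[0,0,0],"roll":0,"fingers":6}]' | grep -E 't:|pos'; for i in 1 2 3 4; do python3 -m crank '[{"linear":[0,0,0],"roll":0,"fingers":6},{"linear":[0,0,0],"roll":0,"fingers":6},{"linear":[0,0,0],"roll":0,"fingers":6},{"linear":[0,0,0],"roll":0,"fingers":6},{"linear":[0,0,0],"roll":0,"fingers":6},{"linear":[0,0,0],"roll":0,"fingers":6},{"linear":[0,0,0],"roll":0,"fingers":6},{"linear":[0,0,0],"roll":0,"fingers":6},{"linear":[0,0,0],"roll":0,"fingers":6},{"linear":[0,0,0],"roll":0,"fingers":6},{"linear":[0,0,0],"roll":0,"fingers":6},{"linear":[0,0,0],"roll":0,"fingers":6},{"linear":[0,0,0],"roll":0,"fingers":6},{"linear":[0,0,0],"roll":0,"fingers":6},{"linear":[0,0,0],"roll":0,"fingers":6},{"linear":[0,0,0],"roll":0,"fingers":6},{"linear":[0,0,0],"roll":0,"fingers":6},{"linear":[0,0,0],"roll":0,"fingers":6}]' >/dev/null; done
python3 - <<'E'
from h import *
P=[]
for i in range(16): P.append(snap('top').astype(float)[130:180,345:398])
A=[cv2.GaussianBlur(np.mean(P[i:i+2],0),(0,0),1.5) for i in range(0,16,2)]
print('motion',[round(float(np.abs(a-A[0]).max()),1) for a in A])
im=snap('side','s9.png'); print(env.sense()['t'])
cv2.imwrite('pics/l9.png',cv2.resize(im[115:190,295:395,::-1],(800,600),interpolation=2))
E
```

```text
t: 21.67
position: [0.3233, 0.1562, 0.5044]
tcp_rot: [0.0, 0.778, 0.629, 0.0]
motion [0.0, 0.8, 1.1, 1.0, 1.0, 1.1, 1.2, 1.0]
28.5167
```

View pics/l9.png

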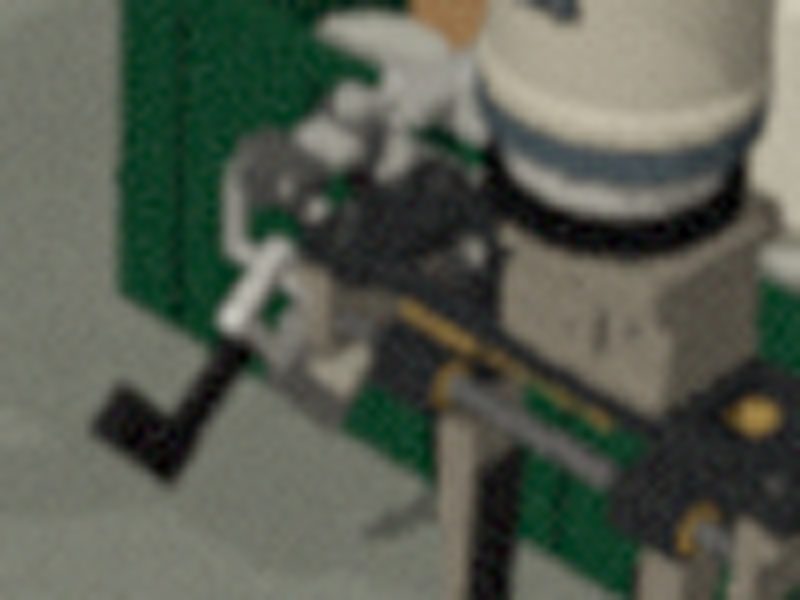

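l9 shows the tag hanging from the ring bar (about 275,240 in the crop), tilted with its grip down. The top view showed no movement over 0.8 s, and the gripper is well clear in front. I'll hand in.

```bash
python3 -c "
from cell import env
print(env.finish_job())"
```

```text
the job is handed in; nothing more can be done
None
```

The dispatch tag is snapped onto the ring, was tugged back to about a 0.09 rad lean (estimated from the 7 N pull) with the gate staying shut, and was let go to hang still; I handed the job in at about 28.5 s and no verdict came back.

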